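# Vent the vacuum chamber and park its lid

### The job

Vent the small vacuum chamber by turning the bar tap on its lid anticlockwise (seen from above) until the lid comes free: the vent opens only at one place in the tap's travel, which you must find by feeling whether the lid will lift, and if the tap is turned on past it the lid is held again. Then lift the lid off by its handle and set it down level in the stand of its own shape, the oblong one, and let go; leave the stain bottle, the timer and the dropper bottle where they are.

Things in the scene. Friction and masses are not known exactly. Their poses are not given: they have to be found in the camera images.
- chamber: White oblong open-topped vacuum chamber, fixed, 146 (x) x 96 (y) x 62 mm high, walls 10 mm, a short pump port on its +x end 35 mm up, 28 mm long. Origin: centre of its underside; z up. Its hidden keeper plate holds the tooth under the lid's tap, save within about 0.25 rad either side of the open place; near the edges of that range the tooth may still snag as the lid is lifted.
- lid: Aluminium lid on the chamber, axes as the chamber's: plate 150 (x) x 100 (y) x 10 mm, 0.3 to 0.5 kg. Origin: centre of the plate's underside, resting on the rim 62 mm up. Below it a plug 122 x 72 mm, 5 mm deep, in the chamber's 126 x 76 mm opening; the tap's two-ended tooth reaches 21 mm below the origin and 25 mm out. On top: tap at x = +34, handle at x = -38 mm.
- handle_grip (a point): Grip point of the lid's steel handle: a bar 44 mm long along the lid's x axis, 12 mm thick (y), from 26 to 48 mm above the lid's origin (the plate's top is at 10 mm), on two posts. The point is on the bar's centre line, 38 mm above the lid's origin; axes as the lid's.
- tap_grip (a point): Grip point of the vent tap: a steel bar 38 mm long along this point's x axis, 10 mm thick (y), from 24 to 48 mm above the lid's origin, turning about the vertical axis through its middle. The point is on that axis, 38 mm above the lid's origin. The point turns with the tap: at joint value 0 its x axis is the lid's x axis.
- tap (a joint): Tap angle relative to the lid, rad: 0 = shut, grows anticlockwise from above, end stop 2.6; stays where left (friction 0.08 N m). The open place lies somewhere from 0.8 to 2.2, hidden, new each time. Feel for it by pulling up lightly (5 to 15 N): a held lid stops after 1 to 2.5 mm at the tap (or 3 to 5 mm at the handle, tilting); a freed one goes on rising, by its weight only.
- oblong_stand: Grey plastic oblong frame, fixed, open at top and bottom: 148 (x) x 98 (y) x 34 mm high, opening 130 x 80 mm. Origin: centre of its underside, x along the long side. The lid's plug fits the opening with 4 mm to spare each side, either way round; the plate then rests on the frame's top edge, the lid's origin 34 mm above the bench.
- round_stand: Grey plastic ring fixed to the bench, 100 mm across, 34 mm high, for another, round lid; not to be used. It and the oblong stand may change places. Origin: centre of its underside.
- stain_bottle: Square bottle with pale contents and white cap, 42 x 42 x 104 mm, loose; origin at the centre of its underside. Leave alone.
- timer: White timer lying flat, 56 x 70 x 20 mm, loose; origin at the centre of its underside. Leave alone.
- dropper: White squeeze dropper bottle, 27 x 27 x 92 mm, loose; origin at the centre of its underside. Leave alone.

How it is judged:
On the way, in this order (a step that is already met when the one before it is completed fails the run):
1. the tap is turned well away from shut (over 0.45 rad) while the lid still lies on the chamber (value of joint tap above 0.45 rad and z of lid in the frame of chamber below 0.068 m), for 0.2 s.
2. the lid is lifted clear of the chamber (more than 25 mm above its seat) (z of lid in the frame of chamber above 0.087 m), for 0.2 s.
At the end, for the whole second after the job is handed in: The lid lies seated and level (within 0.05 rad) in the oblong stand, right side up, centred within 9 mm and lined up within 0.15 rad (either way round), its underside within 3 mm of the stand's top edge, released and at rest (horizontal distance between lid and oblong_stand below 0.009 m and z of lid in the frame of oblong_stand between 0.031 and 0.037 m and angle between the x axis of lid and the x axis of oblong_stand, either way round below 0.15 rad and angle between lid's own z axis and vertical below 0.05 rad and contact force between the fingers and lid below 0.1 N and linear speed of lid below 0.02 m/s); the robot touches nothing.
It fails at once if the stain bottle, the timer or the dropper bottle is moved more than 25 mm (distance of any of stain_bottle, timer, dropper from where it was at the start of the episode above 0.025 m).
It also fails if it takes over 64 s, if anything falls off the work surface, if the arm or the gripper's body presses on something with over 40 N, if the wrist force passes 120 N, or if a joint passes its speed limit or range.

### The arm

A 6-joint arm with a two-finger parallel gripper is mounted at the origin on a cart in front of the work surface, level with it; the furniture and walls round the work are solid. World frame = base frame: x ahead of the robot, y to its left, z up, the work surface at z = 0. Lengths are in m, angles in rad, forces in N, time in s.
With the tool pointing down it reaches from about 0.35 to 0.725 m from the base axis. Payload 4.3 kg.
Tool frame: the origin (TCP) lies between the finger pads; the fingertips stand 19 mm ahead of it and the grasp point (between the pads) is the TCP; z points along the fingers, y is the line along which they close (so a half turn about z gives the same grasp; the last joint's range is limited). The gripper opens to 85 mm and grips with 20 to 120 N. Pads are 22 mm wide; open, the fingers measure 114 mm over their backs; the gripper's body (76 mm by 85 mm) begins 54 mm behind the grasp point. The pads swing forward as they close: fully open they stand 13 mm farther back than shut.
Start: joints at [-1.229, 0.377, 0.081, 1.274, 0, 1.46], TCP at [0.251, -0.517, 0.25] pointing down, gripper open.
Joint ranges: [-2.72, 2.72], [-0.84, 1.66], [-1.02, 1.22], [-1.77, 2.12], [-1.37, 1.28], [-3.14, 3.14]. Speed limits (rad/s): [2.57, 2.57, 3.14, 3.14, 3.14, 3.14].

### API

Orientations are given as a unit quaternion [w, x, y, z].
In Python, from cell import ctrl gives the robot as it stands.
- The arm moves only by the tool play_rows, never from a script. Its arguments are lists of equal length, an entry for each row: "xyz": the shift along the tool's x, y, z in mm, a list of three; "rot": the turn, a rotation vector about the tool's x, y, z in rad, a list of three; "hand": the opening, from -1 (shut) to 1 (fully open). In form: {"xyz": [[tx, ty, tz], ...], "rot": [[ax, ay, az], ...], "hand": [hand, ...]}. A call has 1 to 8 rows; each row shifts and turns the commanded pose from where the row before left it, along the tool's axes as they then stand; what a row does not reach is not made up. A row lasts 1/12 s, in which the tool goes at most 41.7 mm and 7.16 degrees, less where a joint would pass 70% of its speed; a pose out of reach is approached as far as the arm can. A call is refused whole if a number of a shift passes 41.7 or a number of a turn 0.125, either way. A call with a gripper value outside its range is refused whole. The fingers move at their own pace and stop on an object; the grip force is fixed at half the most. Time passes only in rows, so rows that do not move let the fingers close. It gives the time, the measured TCP pose, the force, the opening and the grip force at its end, in the units of the state.
- ctrl.state(): the state, without advancing time (a new reading comes with each control period).
- ctrl.read_camera(name): name is "scene" or "side" or "wrist"; returns (picture, depth): 420x560x3 uint8, blue, green, red; 420x560 float32, m along the optical axis (not along the pixel's ray), 0 where there is no reading.
- ctrl.camera_params(name): a dict with "mtx" (3x3 intrinsics, pixels), "pose" (4x4, takes a point from camera to world coordinates); the wrist camera has in their place "mount" (4x4, takes a point from camera to tool coordinates, whose origin is the TCP and whose axes are the flange's). Camera axes: x right, y up, looking along -z (the intrinsics and any distortion apply to the point x, -y, -z); pixel columns grow to the right and rows downward; lengths in m; the calibration is good to about 2 mm. The wrist camera is an equidistant fisheye: a pixel r from the principal point sees the ray r / f radians off the axis. A picture is of the moment at which its call begins: read the wrist's pose just before it. camera_params takes no time and is no camera call.
- ctrl.job_done(): hands the job in; it is judged then, once.
The state is a dict: "time": time; "qpos": joint angles; "joint_vel": joint speeds; "tau": joint torques, N m; "ee_pos": TCP position; "tcp_rot": TCP orientation; "force": force on the tool from outside, world axes, zero at the start; "moment": the same for the moment, N m; "finger_gap": finger opening in m; "grasp_force": force on a finger pad.
Only numpy, scipy, OpenCV 4.12 (cv2) and the standard library are available. Lean on these libraries where they do the work, as an engineer would, in place of code of your own. Each camera call takes 0.05 s, during which the arm holds its last target. There are 200 camera calls.

## Working session

There is one attempt and no reset: what is moved stays moved. The work goes in short steps, Python scripts to look and compute and a tool call to move; the robot and the scene stay as the last step left them, time stands still between calls to the robot, and variables do not carry over. Pictures are saved under pics/ and viewed, at most 10 in all, crops included, and the job is handed in when it is done.

Besides the shell and the picture viewer there is one more tool, called after "Request:" in YAML: its name, and indented under it one key for each argument. play_rows: Moves the arm, as the interface text tells. Its arguments: {"type":"object","properties":{"xyz":{"type":"array","items":{"type":"array","items":{"type":"number"}}},"rot":{"type":"array","items":{"type":"array","items":{"type":"number"}}},"hand":{"type":"array","items":{"type":"number"}}},"required":["xyz","rot","hand"]}

```bash
mkdir -p pics; ls; python3 - <<'E'
from cell import ctrl
import cv2,numpy as np
np.set_printoptions(precision=4,suppress=True)
print(ctrl.state())
for n in("scene","side"):
    p,d=ctrl.read_camera(n);cv2.imwrite(f"pics/{n}0.png",p);np.savez(f"pics/{n}0.npz",p=p,d=d);print(n,ctrl.camera_params(n))
print(ctrl.camera_params("wrist"))
E
```

```text
pics
{'time': 0.0, 'qpos': array([-1.2293,  0.3781,  0.0796,  1.2744, -0.    ,  1.4605]), 'joint_vel': array([-0.0005, -0.0012,  0.0003, -0.0013, -0.0022, -0.0018]), 'tau': array([  0.0002, -46.3604,  26.9876,   0.0208,   0.0001,   0.    ]), 'ee_pos': array([ 0.2508, -0.5167,  0.2493]), 'tcp_rot': array([-0.001 ,  0.9746,  0.224 , -0.0001]), 'force': array([-0.2737, -0.2694,  0.5181]), 'moment': array([-0.0183, -0.0835, -0.0655]), 'grasp_force': 0.0, 'finger_gap': 0.08533805821038368}
scene {'mtx': array([[380.9371,   0.    , 276.7585],
       [  0.    , 380.9371, 210.4434],
       [  0.    ,   0.    ,   1.    ]]), 'pose': array([[-0.7551,  0.473 , -0.454 , -0.0164],
       [-0.6554, -0.5258,  0.5422,  0.6222],
       [ 0.0178,  0.707 ,  0.707 ,  0.9424],
       [ 0.    ,  0.    ,  0.    ,  1.    ]])}
side {'mtx': array([[415.7477,   0.    , 274.2357],
       [  0.    , 415.7477, 203.4749],
       [  0.    ,   0.    ,   1.    ]]), 'pose': array([[ 0.8581,  0.3268, -0.396 ,  0.0251],
       [-0.5132,  0.5734, -0.6387, -0.8867],
       [ 0.0184,  0.7513,  0.6597,  0.9742],
       [ 0.    ,  0.    ,  0.    ,  1.    ]])}
{'mtx': array([[325.1923,   0.    , 282.9784],
       [  0.    , 325.1923, 212.2665],
       [  0.    ,   0.    ,   1.    ]]), 'mount': array([[-0.0013,  0.9478,  0.319 ,  0.0819],
       [ 1.    ,  0.0015, -0.0001, -0.0002],
       [-0.0006,  0.319 , -0.9478, -0.1251],
       [ 0.    ,  0.    ,  0.    ,  1.    ]])}
```

View pics/scene0.png

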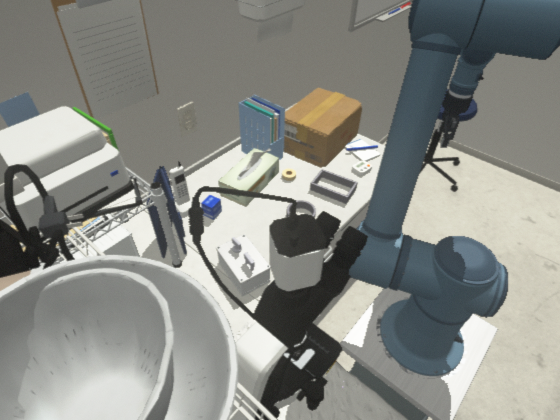

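View pics/side0.png

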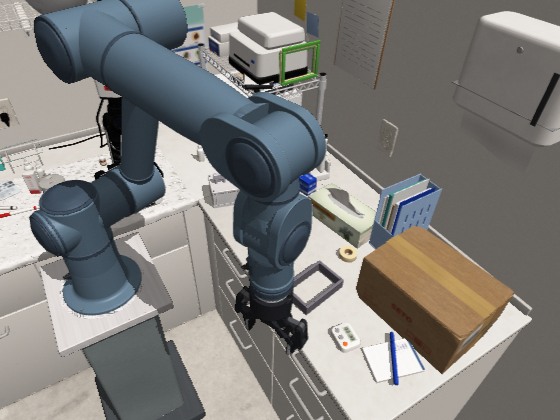

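The scene view shows the chamber and lid at about (243,262), the oblong stand at (333,185), the ring behind the dark blender at (300,210) and the timer at (362,168). The side view shows the oblong stand at (318,287), the timer at (345,337) and the chamber partly hidden at (225,190).

```bash
cat > h.py <<'E'
import numpy as np,cv2
from cell import ctrl
np.set_printoptions(precision=4,suppress=True)
def cloud(d,n):
    c=ctrl.camera_params(n);K=c["mtx"];P=c["pose"];v,u=np.mgrid[:420,:560]
    q=np.stack([(u-K[0,2])/K[0,0]*d,-(v-K[1,2])/K[1,1]*d,-d],-1)
    return q@P[:3,:3].T+P[:3,3]
def load(n,k=0):
    f=np.load(f"pics/{n}{k}.npz");return f["p"],f["d"],cloud(f["d"],n)
E
python3 - <<'E'
from h import *
for n,c in(("scene",(180,150,220,150)),("side",(190,130,190,240))):
    p,d,X=load(n);z=X[...,2]
    print(n)
    for lo,hi in((.027,.041),(.064,.079),(.1,.119),(.012,.026),(.085,.11)):
        m=((z>lo)&(z<hi)&(X[...,0]>.2)&(X[...,0]<.85)&(abs(X[...,1])<.6)&(d>0)).astype(np.uint8)
        k,l,s,_=cv2.connectedComponentsWithStats(m)
        for i in range(1,k):
            if s[i,4]>25:
                q=X[l==i]; r=cv2.minAreaRect(q[:,:2].astype(np.float32)*1000); print((lo,hi),s[i],np.median(q[:,2]).round(4),np.round(r[0]),np.round(r[1]),round(r[2],1),p[l==i].mean(0).round())
    x,y,w,h=c; k=600//max(h,w*.75).__int__()
    cv2.imwrite(f"pics/{n}c.png",cv2.resize(p[y:y+h,x:x+w],None,fx=min(800/w,600/h),fy=min(800/w,600/h),interpolation=cv2.INTER_CUBIC))
E
```

```text
scene
(0.027, 0.041) [284 137  65  28 188] 0.0342 [ 654. -445.] [276. 143.] 52.6 [66. 86. 99.]
(0.027, 0.041) [252 165  27  27  74] 0.0341 [ 706. -173.] [  5. 179.] 10.2 [102. 116. 112.]
(0.027, 0.041) [310 169  48  30 305] 0.0325 [ 508. -325.] [148. 108.] 10.7 [137. 137. 138.]
(0.027, 0.041) [229 194  20   9  47] 0.0331 [713. -33.] [72. 20.] 23.2 [118. 135. 129.]
(0.027, 0.041) [176 199  16  13  65] 0.0291 [820. 113.] [55. 42.] 69.2 [195. 202. 201.]
(0.027, 0.041) [296 200  20  17  81] 0.0323 [ 503. -163.] [33. 91.] 79.1 [141. 141. 142.]
(0.027, 0.041) [201 203  20  11  58] 0.0345 [735.  67.] [65. 33.] 60.2 [112.  81.  71.]
(0.027, 0.041) [286 203   6  13  34] 0.0332 [ 544. -105.] [12. 61.] 29.1 [156. 155. 157.]
(0.027, 0.041) [171 256   9   6  27] 0.0328 [658. 282.] [24. 15.] 53.8 [121. 125. 124.]
(0.027, 0.041) [218 256  52  36 141] 0.034 [479. 201.] [167.  79.] 18.7 [123. 127. 126.]
(0.064, 0.079) [284 130  66  27 198] 0.0718 [ 654. -445.] [276. 139.] 53.2 [ 66.  86. 100.]
(0.064, 0.079) [ 218  142   66   49 1273] 0.0718 [ 768. -184.] [124. 325.] 12.7 [199. 217. 211.]
(0.064, 0.0
[... 4932 characters left out ...]
026) [293 282  51  31 143] 0.0187 [ 510. -368.] [ 52. 156.] 79.7 [74. 69. 73.]
(0.012, 0.026) [357 290  58  55 229] 0.0185 [ 619. -499.] [  6. 202.] 5.5 [34. 50. 65.]
(0.012, 0.026) [331 323  30  28 536] 0.0194 [ 494. -493.] [71. 56.] 82.6 [201. 210. 215.]
(0.012, 0.026) [388 332  10  28 130] 0.0199 [ 582. -575.] [74. 21.] 53.0 [154.  79.  60.]
(0.085, 0.11) [213 174  13   8  53] 0.0972 [456. 171.] [11. 40.] 65.6 [137. 132. 136.]
(0.085, 0.11) [330 192  28  21 101] 0.0959 [ 755. -134.] [ 19. 124.] 13.7 [106. 110. 114.]
(0.085, 0.11) [373 218  22  21 192] 0.1004 [ 782. -302.] [85. 21.] 89.5 [110.  96.  85.]
(0.085, 0.11) [359 270  64  60 474] 0.0977 [ 618. -496.] [  7. 209.] 6.0 [34. 50. 67.]
```

View pics/scenec.png

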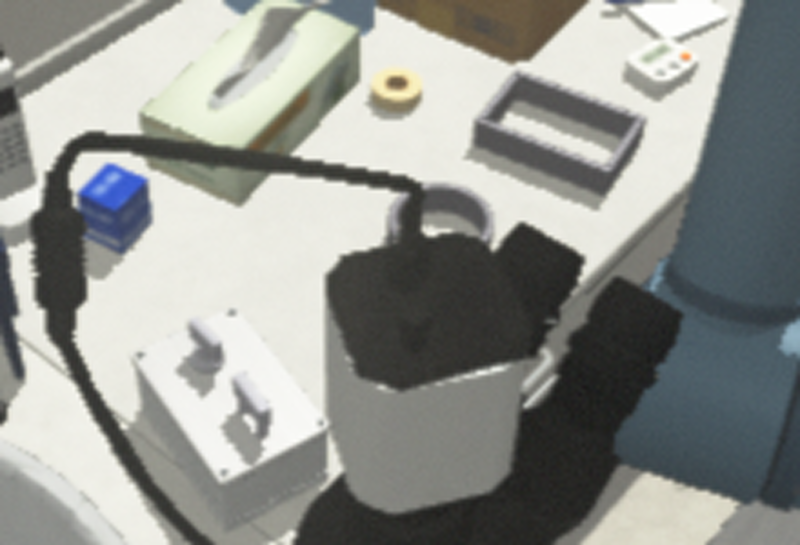

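View pics/sidec.png

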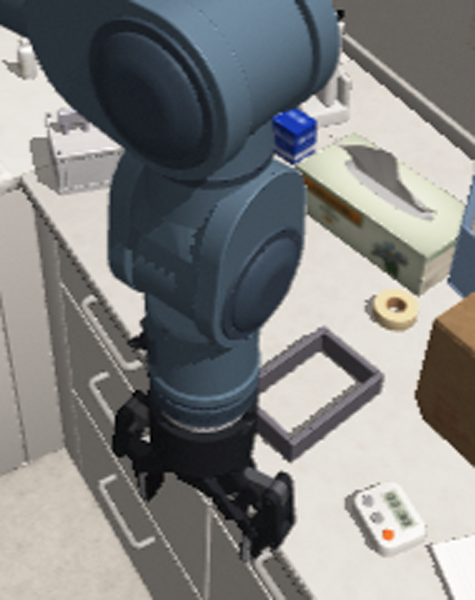

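The scene crop shows the lid with the tap (round base) at the far end, px (231,237) in the full picture, and the handle at (248,258). The side crop shows the oblong frame clearly, and the timer at crop (390,515). I'll check the dark object and find the bottles, then go above the lid.

```bash
python3 - <<'E'
from h import *
p,d,X=load("scene")
for n,(u,v) in dict(black=(290,230),grey=(295,265),cable=(250,193),cable2=(196,215),cable3=(220,275),blk2=(320,230)).items(): print(n,X[v,u],d[v,u])
p2,d2,X2=load("side")
for n,(u,v) in dict(bot=(200,154),r=(328,167)).items(): print(n,X2[v,u],d2[v,u])
for n,(q,Y) in dict(scene=(p,X),side=(p2,X2)).items():
    m=((Y[...,2]>.06)&(Y[...,2]<.6)&(Y[...,0]>.25)&(Y[...,0]<.72)&(abs(Y[...,1])<.5)).astype(np.uint8)
    k,l,s,_=cv2.connectedComponentsWithStats(m)
    for i in range(1,k):
        if s[i,4]>20: a=Y[l==i];print(n,s[i],a.min(0),a.max(0),q[l==i].mean(0).round())
for c in "scene",:
    K=ctrl.camera_params(c)
def target(x,y,z,yaw):  # shift in current tool axes
    from scipy.spatial.transform import Rotation as R
    s=ctrl.state();w=s["tcp_rot"];r=R.from_quat([w[1],w[2],w[3],w[0]])
    t=r.inv().apply(np.array([x,y,z])-s["ee_pos"])*1000
    t2=R.from_euler("ZX",[yaw,np.pi])
    print(t,(r.inv()*t2).as_rotvec())
a=np.radians(164.3);print("to tap high");target(.526,.154,.25,a)
E
```

```text
black [0.2184 0.3091 0.5103] 0.58184034
grey [0.1838 0.3372 0.4807] 0.5718392
cable [0.2634 0.3469 0.5848] 0.5291597
cable2 [0.2863 0.4247 0.5846] 0.49743265
cable3 [0.5358 0.2186 0.0007] 1.1353575
blk2 [0.1863 0.2749 0.5058] 0.5889911
bot [0.4826 0.4101 0.0426] 1.6239877
r [0.8566 0.0797 0.0562] 1.5521071
scene [442  48  30  64 602] [ 0.25   -0.4999  0.3591] [ 0.2831 -0.4621  0.5479] [65. 59. 50.]
scene [ 299  112   43   45 1355] [ 0.6023 -0.4999  0.0602] [ 0.72   -0.3752  0.1671] [ 77. 111. 133.]
scene [444 114   6  11  31] [ 0.2503 -0.4996  0.3154] [ 0.2627 -0.4791  0.3451] [45. 44. 42.]
scene [  43  149  135  108 6631] [0.6448 0.2616 0.06  ] [0.7199 0.4912 0.4269] [135. 139. 138.]
scene [ 188  161   89  120 1402] [ 0.2501 -0.2455  0.06  ] [0.72   0.4437 0.5999] [ 93. 101. 100.]
scene [167 189  17  55 274] [0.6678 0.1994 0.0616] [0.7198 0.2408 0.2373] [75. 66. 62.]
scene [316 211  14  12  53] [0.2501 0.1358 0.3917] [0.2624 0.1794 0.4144] [73. 79. 79.]
scene [269 219  10   8  22] [0.2501 0.3004 0.5026] [0.2542 0.3217 0.5074] [114. 122. 122.]
scene [ 216  234   54   50 1489] [0.4108
[... 258 characters left out ...]
10  47] [0.6607 0.4868 0.2072] [0.7194 0.5    0.2746] [230. 234. 233.]
scene [253 280  21  34  58] [0.25   0.3074 0.2965] [0.2551 0.3635 0.3469] [102. 109. 109.]
side [ 228   36   40   62 1430] [0.649  0.2677 0.2111] [0.7199 0.4999 0.4309] [108. 110. 112.]
side [154 162  10  16  45] [0.2777 0.2331 0.1197] [0.2877 0.3122 0.1386] [56. 57. 59.]
side [208 173  32  23 431] [0.4114 0.1102 0.0602] [0.5025 0.2313 0.1152] [182. 183. 188.]
side [308 191  46  41 374] [ 0.6847 -0.2368  0.0602] [ 0.72   -0.0293  0.0799] [144. 166. 166.]
side [ 358  238   68   69 2345] [ 0.6058 -0.5     0.0608] [ 0.72   -0.3824  0.1697] [ 67. 100. 128.]
to tap high
[ 540.3871 -483.3499    0.4571] [-0.0006 -0.0024 -2.4158]
```

Request:
play_rows:
  xyz:
    - [30,-26.9,0]
    - [30,-26.9,0]
    - [30,-26.9,0]
    - [30,-26.9,0]
    - [30,-26.9,0]
    - [30,-26.9,0]
    - [30,-26.9,0]
    - [30,-26.9,0]
  rot:
    - [0,0,0]
    - [0,0,0]
    - [0,0,0]
    - [0,0,0]
    - [0,0,0]
    - [0,0,0]
    - [0,0,0]
    - [0,0,0]
  hand: [1,1,1,1,1,1,1,1]

```text
time: 0.77
ee_pos: [0.373, -0.2169, 0.25]
tcp_rot: [-0.0, 0.975, 0.224, -0.0]
force: [0.6, -0.5, 1.0]
finger_gap: 0.0857
grasp_force: 0.0
```

Request:
play_rows:
  xyz:
    - [30,-26.9,0]
    - [30,-26.9,0]
    - [30,-26.9,0]
    - [30,-26.9,0]
    - [30,-26.9,0]
    - [30,-26.9,0]
    - [30,-26.9,0]
    - [30,-26.9,0]
  rot:
    - [0,0,0]
    - [0,0,0]
    - [0,0,0]
    - [0,0,0]
    - [0,0,0]
    - [0,0,0]
    - [0,0,0]
    - [0,0,0]
  hand: [1,1,1,1,1,1,1,1]

```text
time: 1.43
ee_pos: [0.495, 0.0815, 0.25]
tcp_rot: [0.0, 0.975, 0.224, -0.0]
force: [0.2, -1.2, 0.1]
finger_gap: 0.0851
grasp_force: 0.0
```

Request:
play_rows:
  xyz:
    - [30,-26.9,0]
    - [30,-26.9,0]
    - [0,0,0]
    - [0,0,0]
    - [0,0,0]
    - [0,0,0]
    - [0,0,0]
    - [0,0,0]
  rot:
    - [0,0,0]
    - [0,0,0]
    - [0,0,-0.12]
    - [0,0,-0.12]
    - [0,0,-0.12]
    - [0,0,-0.12]
    - [0,0,-0.12]
    - [0,0,-0.12]
  hand: [1,1,1,1,1,1,1,1]

```text
time: 2.1
ee_pos: [0.5251, 0.1541, 0.2497]
tcp_rot: [-0.0, 0.832, 0.556, -0.001]
force: [-0.7, 0.1, 0.5]
finger_gap: 0.0853
grasp_force: 0.0
```

Request:
play_rows:
  xyz:
    - [0,0,0]
    - [0,0,0]
    - [0,0,0]
    - [0,0,0]
    - [0,0,0]
    - [0,0,0]
    - [0,0,0]
    - [0,0,0]
  rot:
    - [0,0,-0.12]
    - [0,0,-0.12]
    - [0,0,-0.12]
    - [0,0,-0.12]
    - [0,0,-0.12]
    - [0,0,-0.12]
    - [0,0,-0.12]
    - [0,0,-0.12]
  hand: [1,1,1,1,1,1,1,1]

```text
time: 2.77
ee_pos: [0.5251, 0.1539, 0.2497]
tcp_rot: [-0.0, 0.481, 0.877, -0.0]
force: [1.1, 0.5, 0.2]
finger_gap: 0.0853
grasp_force: 0.0
```

Request:
play_rows:
  xyz:
    - [0,0,0]
    - [0,0,0]
    - [0,0,0]
    - [0,0,0]
    - [0,0,0]
    - [0,0,0]
    - [0,0,0]
    - [0,0,0]
  rot:
    - [0,0,-0.12]
    - [0,0,-0.12]
    - [0,0,-0.12]
    - [0,0,-0.12]
    - [0,0,-0.12]
    - [0,0,-0.12]
    - [0,0,0]
    - [0,0,0]
  hand: [0,0,0,0,0,0,0,0]

```text
time: 3.43
ee_pos: [0.5252, 0.154, 0.2499]
tcp_rot: [-0.0, 0.146, 0.989, -0.0]
force: [0.3, 0.1, 0.5]
finger_gap: 0.0426
grasp_force: 0.0
```

```bash
cat >> h.py <<'E'
from scipy.spatial.transform import Rotation as R
def rot(s): w=s["tcp_rot"];return R.from_quat([w[1],w[2],w[3],w[0]])
def target(x,y,z,yawdeg):
    s=ctrl.state();r=rot(s)
    print("shift mm",r.inv().apply(np.array([x,y,z])-s["ee_pos"])*1000,"turn",(r.inv()*R.from_euler("ZX",[np.radians(yawdeg),np.pi])).as_rotvec())
def wcloud():
    s=ctrl.state();p,d=ctrl.read_camera("wrist");c=ctrl.camera_params("wrist");K=c["mtx"];M=c["mount"]
    v,u=np.mgrid[:420,:560];a=(u-K[0,2])/K[0,0];b=(v-K[1,2])/K[1,1];th=np.hypot(a,b)+1e-9
    k=np.tan(th)/th*d;q=np.stack([a*k,-b*k,-d],-1)
    q=q@M[:3,:3].T+M[:3,3];r=rot(s).as_matrix()
    return p,d,q@r.T+s["ee_pos"]
E
python3 - <<'E'
from h import *
s=ctrl.state();print(s["time"],s["ee_pos"],s["qpos"],s["finger_gap"],s["force"])
p,d,X=wcloud();cv2.imwrite("pics/w1.png",p);np.savez("pics/w1.npz",p=p,d=d,X=X);z=X[...,2]
for lo,hi in((.066,.078),(.1,.119)):
    m=((z>lo)&(z<hi)&(np.hypot(X[...,0]-.493,X[...,1]-.163)<.13)&(d>0)).astype(np.uint8)
    k,l,st,_=cv2.connectedComponentsWithStats(m)
    for i in range(1,k):
        if st[i,4]>60:
            q=X[l==i]; r=cv2.minAreaRect(q[:,:2].astype(np.float32)*1000); print(lo,st[i],np.median(q[:,2]).round(4),r,q.mean(0))
E
```

```text
3.4333 [0.5252 0.154  0.2499] [ 0.1693  0.3211 -0.001   1.2496 -0.0001  0.4622] 0.04261459958090102 [0.3416 0.1065 0.539 ]
0.066 [  229    80   109   155 14324] 0.0736 ((494.802734375, 164.38372802734375), (100.54312133789062, 150.45941162109375), 74.51638793945312) [0.4907 0.1656 0.0736]
0.1 [277  95  15  54 746] 0.1112 ((458.1708068847656, 174.81015014648438), (11.408526420593262, 43.58661651611328), 73.4506607055664) [0.4581 0.1748 0.1111]
0.1 [277 183  17  45 517] 0.1113 ((527.0772094726562, 155.2045135498047), (11.544300079345703, 37.86912536621094), 78.21435546875) [0.5256 0.1554 0.1107]
```

View pics/w1.png

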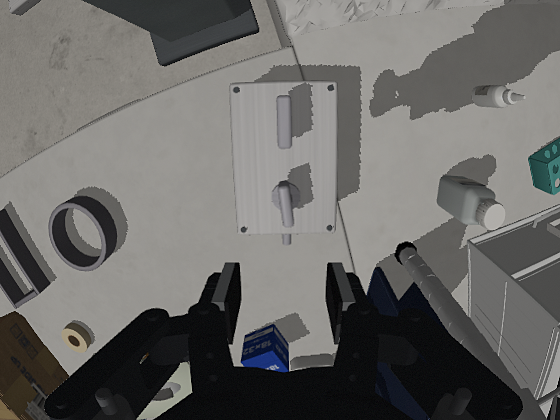

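The wrist view shows the lid at (283,155), handle at (284,122), tap at (285,205), the ring at the left, and the bottles well away to the right, at (495,97) and (470,200). The sizes and heights match the ones given, to about 1.5 mm. Going down on the tap.

Request:
play_rows:
  xyz:
    - [-2,1.8,20]
    - [0,0,25]
    - [0,0,25]
    - [0,0,25]
    - [0,0,25]
    - [0,0,18]
    - [0,0,10]
    - [0,0,0]
  rot:
    - [0,0,-0.087]
    - [0,0,0]
    - [0,0,0]
    - [0,0,0]
    - [0,0,0]
    - [0,0,0]
    - [0,0,0]
    - [0,0,0]
  hand: [-0.3,-0.3,-0.3,-0.3,-0.3,-0.3,-0.3,-0.3]

```text
time: 4.15
ee_pos: [0.5259, 0.1548, 0.0998]
tcp_rot: [-0.002, 0.102, 0.995, -0.001]
force: [-0.8, -0.2, 1.0]
finger_gap: 0.03
grasp_force: 0.0
```

Request:
play_rows:
  xyz:
    - [0,0,0]
    - [0,0,0]
    - [0,0,0]
    - [0,0,0]
    - [0,0,0]
    - [0,0,0]
    - [0,0,0]
    - [0,0,0]
  rot:
    - [0,0,0]
    - [0,0,0]
    - [0,0,0]
    - [0,0,0]
    - [0,0,0]
    - [0,0,0]
    - [0,0,0]
    - [0,0,0]
  hand: [-1,-1,-1,-1,-1,-1,-1,-1]

```text
time: 4.82
ee_pos: [0.5289, 0.1553, 0.1035]
tcp_rot: [0.001, 0.101, 0.995, 0.0]
force: [-0.7, -0.2, 6.4]
finger_gap: 0.0088
grasp_force: 61.7
```

Request:
play_rows:
  xyz:
    - [0,0,0]
    - [0,0,0]
    - [0,0,0]
    - [0,0,0]
    - [0,0,0]
    - [0,0,0]
    - [0,0,0]
    - [0,0,0]
  rot:
    - [0,0,-0.12]
    - [0,0,-0.12]
    - [0,0,-0.12]
    - [0,0,-0.12]
    - [0,0,-0.12]
    - [0,0,-0.1]
    - [0,0,-0.1]
    - [0,0,0]
  hand: [-1,-1,-1,-1,-1,-1,-1,-1]

```text
time: 5.48
ee_pos: [0.5287, 0.1559, 0.1034]
tcp_rot: [0.001, -0.296, 0.955, 0.0]
force: [-0.4, 1.4, 5.8]
finger_gap: 0.0089
grasp_force: 61.9
```

Request:
play_rows:
  xyz:
    - [0,0,-1]
    - [0,0,-1]
    - [0,0,-1]
    - [0,0,0]
    - [0,0,0]
  rot:
    - [0,0,0]
    - [0,0,0]
    - [0,0,0]
    - [0,0,0]
    - [0,0,0]
  hand: [-1,-1,-1,-1,-1]

```text
time: 5.9
ee_pos: [0.5273, 0.155, 0.1047]
tcp_rot: [-0.001, -0.294, 0.956, -0.0]
force: [0.5, 0.4, -3.7]
finger_gap: 0.0089
grasp_force: 60.4
```

Request:
play_rows:
  xyz:
    - [0,0,-1]
    - [0,0,-1]
    - [0,0,-1]
    - [0,0,0]
    - [0,0,0]
  rot:
    - [0,0,0]
    - [0,0,0]
    - [0,0,0]
    - [0,0,0]
    - [0,0,0]
  hand: [-1,-1,-1,-1,-1]

```text
time: 6.32
ee_pos: [0.528, 0.1552, 0.1084]
tcp_rot: [0.0, -0.294, 0.956, -0.0]
force: [0.5, 0.6, -3.6]
finger_gap: 0.0091
grasp_force: 60.4
```

Request:
play_rows:
  xyz:
    - [0,0,-1]
    - [0,0,-1]
    - [0,0,-1]
    - [0,0,0]
    - [0,0,0]
  rot:
    - [0,0,0]
    - [0,0,0]
    - [0,0,0]
    - [0,0,0]
    - [0,0,0]
  hand: [-1,-1,-1,-1,-1]

```text
time: 6.73
ee_pos: [0.528, 0.1552, 0.1114]
tcp_rot: [0.0, -0.294, 0.956, -0.0]
force: [0.3, 0.4, -3.0]
finger_gap: 0.0086
grasp_force: 60.4
```

```bash
python3 - <<'E'
from h import *
for i in range(1):
    s=ctrl.state();print(s["ee_pos"],s["force"],s["moment"])
p,d,X=wcloud()
m=(abs(X[...,2]-.076)<.012)&(np.hypot(X[...,0]-.493,X[...,1]-.163)<.09)&(p.min(2)>150)
q=X[m];ax=np.array([np.cos(np.radians(-15.5)),np.sin(np.radians(-15.5))])
t=(q[:,:2]-[.4948,.1644])@ax
for a in np.arange(-.075,.08,.015):
    k=(t>a)&(t<a+.015);
    if k.sum()>20: print(round(a,3),k.sum(),np.median(q[k,2]))
E
```

```text
[0.528  0.1552 0.1114] [ 0.3139  0.3681 -3.0088] [ 0.0404 -0.1393  0.0039]
-0.075 22 0.08095575585066428
-0.03 21 0.0811478623595175
0.045 23 0.08178023872383738
0.06 62 0.08170025468937174
```

The lid rises level by 8 mm carrying only its own weight, so it's free at about 0.86. I'll lower it, turn 0.08 further (nearer the middle of what is possible), and retest.

Request:
play_rows:
  xyz:
    - [0,0,2]
    - [0,0,2]
    - [0,0,2]
    - [0,0,2]
    - [0,0,0.5]
    - [0,0,0]
    - [0,0,0]
    - [0,0,0]
  rot:
    - [0,0,0]
    - [0,0,0]
    - [0,0,0]
    - [0,0,0]
    - [0,0,0]
    - [0,0,-0.04]
    - [0,0,-0.04]
    - [0,0,0]
  hand: [-1,-1,-1,-1,-1,-1,-1,-1]

```text
time: 7.45
ee_pos: [0.5278, 0.1552, 0.1035]
tcp_rot: [0.0, -0.333, 0.943, -0.0]
force: [-2.2, -0.2, 4.4]
finger_gap: 0.0088
grasp_force: 61.6
```

Request:
play_rows:
  xyz:
    - [0,0,-1.5]
    - [0,0,-1.5]
    - [0,0,-1.5]
    - [0,0,-1.5]
    - [0,0,-1]
    - [0,0,0]
    - [0,0,0]
  rot:
    - [0,0,0]
    - [0,0,0]
    - [0,0,0]
    - [0,0,0]
    - [0,0,0]
    - [0,0,0]
    - [0,0,0]
  hand: [-1,-1,-1,-1,-1,-1,-1]

```text
time: 8.03
ee_pos: [0.528, 0.1552, 0.1098]
tcp_rot: [0.0, -0.332, 0.943, -0.0]
force: [-1.0, 0.3, -5.0]
finger_gap: 0.0083
grasp_force: 60.4
```

Request:
play_rows:
  xyz:
    - [0,0,1.5]
    - [0,0,1.5]
    - [0,0,1.5]
    - [0,0,1.5]
    - [0,0,1]
    - [0,0,0]
    - [0,0,0]
  rot:
    - [0,0,0]
    - [0,0,0]
    - [0,0,0]
    - [0,0,0]
    - [0,0,0]
    - [0,0,0]
    - [0,0,0]
  hand: [-1,-1,-1,-1,-1,-1,-1]

```text
time: 8.62
ee_pos: [0.5278, 0.1552, 0.1035]
tcp_rot: [0.0, -0.332, 0.943, -0.0]
force: [-2.3, -1.0, 4.6]
finger_gap: 0.0088
grasp_force: 61.5
```

Request:
play_rows:
  xyz:
    - [0,0,0]
    - [0,0,0]
    - [0,0,0]
    - [0,0,0]
    - [0,0,-10]
    - [0,0,-20]
    - [0,0,-25]
    - [0,0,-15]
  rot:
    - [0,0,0]
    - [0,0,0]
    - [0,0,0]
    - [0,0,0]
    - [0,0,0]
    - [0,0,0]
    - [0,0,0]
    - [0,0,0]
  hand: [-0.3,-0.3,-0.3,-0.3,-0.3,-0.3,-0.3,-0.3]

```text
time: 9.28
ee_pos: [0.5287, 0.1553, 0.1756]
tcp_rot: [0.001, -0.332, 0.943, -0.0]
force: [0.5, 0.4, -0.2]
finger_gap: 0.0298
grasp_force: 0.0
```

Request:
play_rows:
  xyz:
    - [0,0,0]
    - [0,0,0]
    - [0,0,0]
    - [0,0,0]
    - [0,0,0]
    - [0,0,0]
    - [0,0,0]
    - [0,0,0]
  rot:
    - [0,0,0.12]
    - [0,0,0.12]
    - [0,0,0.12]
    - [0,0,0.12]
    - [0,0,0.12]
    - [0,0,0.12]
    - [0,0,0.12]
    - [0,0,0.11]
  hand: [-0.3,-0.3,-0.3,-0.3,-0.3,-0.3,-0.3,-0.3]

```text
time: 9.95
ee_pos: [0.5281, 0.1552, 0.1736]
tcp_rot: [0.0, 0.139, 0.99, 0.0]
force: [-0.2, -0.6, 0.8]
finger_gap: 0.0296
grasp_force: 0.0
```

```bash
python3 - <<'E'
from h import *
s=ctrl.state();print(s["time"],s["ee_pos"],s["force"]);target(.4582,.1747,.100,164.5)
p,d,X=wcloud();z=X[...,2]
m=((z>.1)&(z<.118)&(np.hypot(X[...,0]-.493,X[...,1]-.163)<.07)&(p.min(2)>110)).astype(np.uint8)
k,l,st,_=cv2.connectedComponentsWithStats(m)
for i in range(1,k):
    if st[i,4]>60: q=X[l==i]; print(st[i],cv2.minAreaRect(q[:,:2].astype(np.float32)*1000))
E
```

```text
9.95 [0.5281 0.1552 0.1736] [-0.1929 -0.5835  0.7534]
shift mm [72.6536 -0.5221 73.5211] turn [ 0.0003  0.0007 -0.0081]
[ 272   88   18   72 1133] ((458.171142578125, 173.62936401367188), (9.418554306030273, 41.594852447509766), 73.06599426269531)
[255 222  51  36 575] ((527.65380859375, 153.64450073242188), (35.78178787231445, 8.899555206298828), 39.331398010253906)
```

Request:
play_rows:
  xyz:
    - [33,-0.5,0]
    - [33,-0.5,0]
    - [0,0,25]
    - [0,0,25]
    - [0,0,15]
    - [0,0,9]
    - [0,0,0]
    - [0,0,0]
  rot:
    - [0,0,0]
    - [0,0,0]
    - [0,0,0]
    - [0,0,0]
    - [0,0,0]
    - [0,0,0]
    - [0,0,0]
    - [0,0,0]
  hand: [-0.3,-0.3,-0.3,-0.3,-0.3,-0.3,-1,-1]

```text
time: 10.67
ee_pos: [0.464, 0.172, 0.099]
tcp_rot: [-0.0, 0.136, 0.991, -0.0]
force: [0.4, 0.4, -3.2]
finger_gap: 0.011
grasp_force: 60.1
```

Request:
play_rows:
  xyz:
    - [0,0,0]
    - [0,0,0]
    - [0,0,0]
    - [0,0,0]
    - [0,0,0]
    - [0,0,0]
  rot:
    - [0,0,0]
    - [0,0,0]
    - [0,0,0]
    - [0,0,0]
    - [0,0,0]
    - [0,0,0]
  hand: [-1,-1,-1,-1,-1,-1]

```text
time: 11.17
ee_pos: [0.4641, 0.172, 0.0989]
tcp_rot: [0.0, 0.136, 0.991, -0.0]
force: [-0.2, -0.3, -4.1]
finger_gap: 0.0111
grasp_force: 60.1
```

Request:
play_rows:
  xyz:
    - [0,0,-2]
    - [0,0,-3]
    - [0,0,-3]
    - [0,0,-3]
    - [0,0,-3]
    - [0,0,0]
  rot:
    - [0,0,0]
    - [0,0,0]
    - [0,0,0]
    - [0,0,0]
    - [0,0,0]
    - [0,0,0]
  hand: [-1,-1,-1,-1,-1,-1]

```text
time: 11.67
ee_pos: [0.4647, 0.1721, 0.1136]
tcp_rot: [0.001, 0.136, 0.991, 0.0]
force: [-0.3, 0.2, -3.8]
finger_gap: 0.011
grasp_force: 60.2
```

Request:
play_rows:
  xyz:
    - [0,0,-8]
    - [0,0,-15]
    - [0,0,-18]
    - [0,0,-20]
    - [0,0,-20]
    - [0,0,-20]
    - [0,0,-20]
    - [0,0,-12]
  rot:
    - [0,0,0]
    - [0,0,0]
    - [0,0,0]
    - [0,0,0]
    - [0,0,0]
    - [0,0,0]
    - [0,0,0]
    - [0,0,0]
  hand: [-1,-1,-1,-1,-1,-1,-1,-1]

```text
time: 12.33
ee_pos: [0.4647, 0.1722, 0.2485]
tcp_rot: [0.001, 0.136, 0.991, 0.0]
force: [-0.1, 0.3, -3.7]
finger_gap: 0.011
grasp_force: 60.4
```

```bash
python3 - <<'E'
from h import *
s=ctrl.state();print(s["time"],s["ee_pos"],s["force"],s["moment"])
for n in "scene","side":
    p,d=ctrl.read_camera(n);X=cloud(d,n);z=X[...,2]
    for lo,hi,c in((.028,.040,(.51,-.323)),):
        m=(z>lo)&(z<hi)&(np.hypot(X[...,0]-c[0],X[...,1]-c[1])<.11)&(d>0)
        q=X[m]
        # keep top face points only
        q=q[abs(q[:,2]-np.median(q[:,2]))<.003];print(n,len(q),np.median(q[:,2]),cv2.minAreaRect(q[:,:2].astype(np.float32)*1000))
p,d,X=wcloud();cv2.imwrite("pics/w2.png",p)
# lid relative to tool: plate-top points (bright, below TCP 20-40mm)
q=X-s["ee_pos"];m=(q[...,2]<-.015)&(q[...,2]>-.04)&(np.hypot(q[...,0],q[...,1])<.13)&(p.min(2)>120)
t=rot(s).inv().apply(q[m])
A=np.c_[t[:,:2],np.ones(len(t))];c=np.linalg.lstsq(A,t[:,2],rcond=None)[0];e=t[:,2]-A@c
print("lid tilt slopes x,y, depth",c,len(t),e.std(),cv2.minAreaRect(t[abs(e)<.004][:,:2].astype(np.float32)*1000))
E
```

```text
12.3333 [0.4647 0.1722 0.2485] [-0.066   0.3081 -3.7312] [ 0.0327  0.1278 -0.03  ]
scene 218 0.032749275021539404 ((507.88458251953125, -323.7621154785156), (148.4003143310547, 104.028564453125), 9.784929275512695)
side 425 0.03444757108639884 ((511.12176513671875, -322.5418701171875), (151.53660583496094, 100.63762664794922), 10.532011985778809)
lid tilt slopes x,y, depth [ 0.0084 -0.0006  0.0249] 9636 0.0007633923610697717 ((-8.684192657470703, 0.2566108703613281), (99.96258544921875, 100.48509979248047), 89.866943359375)
```

View pics/w2.png

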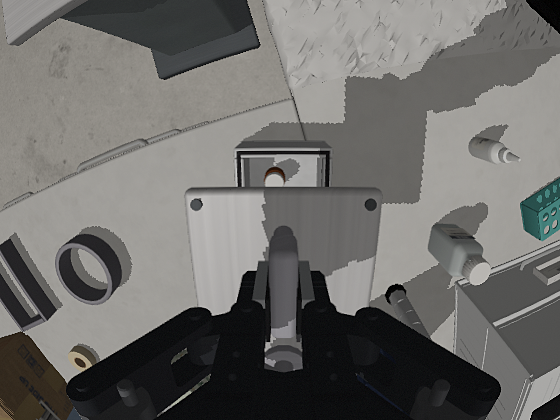

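The lid hangs level in the grip and the ring and stand lie to the left at (90,268) and (20,280). I'll carry it halfway and measure the stand from there with the wrist camera.

Request:
play_rows:
  xyz:
    - [-5,-15,0]
    - [-9,-29,0]
    - [-9,-29,0]
    - [-9,-29,0]
    - [-9,-29,0]
    - [-9,-29,0]
    - [-9,-29,0]
    - [-5,-15,0]
  rot:
    - [0,0,0]
    - [0,0,0]
    - [0,0,0]
    - [0,0,0]
    - [0,0,0]
    - [0,0,0]
    - [0,0,0]
    - [0,0,0]
  hand: [-1,-1,-1,-1,-1,-1,-1,-1]

```text
time: 13.15
ee_pos: [0.4697, -0.0445, 0.2443]
tcp_rot: [-0.001, 0.137, 0.991, -0.001]
force: [0.4, 0.1, -3.6]
finger_gap: 0.0112
grasp_force: 60.3
```

Request:
play_rows:
  xyz:
    - [0,0,0]
    - [0,0,0]
    - [0,0,0]
    - [0,0,0]
    - [0,0,0]
  rot:
    - [0,0,-0.1]
    - [0,0,-0.12]
    - [0,0,-0.12]
    - [0,0,-0.116]
    - [0,0,0]
  hand: [-1,-1,-1,-1,-1]

```text
time: 13.57
ee_pos: [0.4697, -0.0416, 0.2443]
tcp_rot: [-0.001, -0.092, 0.996, 0.0]
force: [-0.1, 0.7, -5.1]
finger_gap: 0.0112
grasp_force: 60.3
```

```bash
python3 - <<'E'
from h import *
s=ctrl.state();print(s["time"],s["ee_pos"],s["force"],s["moment"])
p,d,X=wcloud();cv2.imwrite("pics/w3.png",p);z=X[...,2]
for lo,hi in ((.029,.040),(.031,.039)):
    m=((z>lo)&(z<hi)&(np.hypot(X[...,0]-.51,X[...,1]+.323)<.11)&(d>0));q=X[m]
    print(m.sum(),np.median(q[:,2]),cv2.minAreaRect(q[:,:2].astype(np.float32)*1000),q.min(0),q.max(0))
target(.4785,-.3288,s["ee_pos"][2],190.5)
E
```

```text
13.5667 [ 0.4697 -0.0416  0.2443] [-0.1064  0.7074 -5.1089] [-0.0173  0.1881 -0.0287]
2361 0.035149699901877246 ((509.18988037109375, -322.58160400390625), (147.44580078125, 100.0760269165039), 10.387272834777832) [ 0.4283 -0.384   0.029 ] [ 0.5899 -0.2615  0.0382]
2149 0.03528245491465129 ((509.18988037109375, -322.58160400390625), (147.44580078125, 100.0760269165039), 10.387272834777832) [ 0.4283 -0.384   0.031 ] [ 0.5899 -0.2617  0.0382]
shift mm [  43.0571 -284.0529    0.1242] turn [ 0.0006 -0.0025 -0.0026]
```

View pics/w3.png

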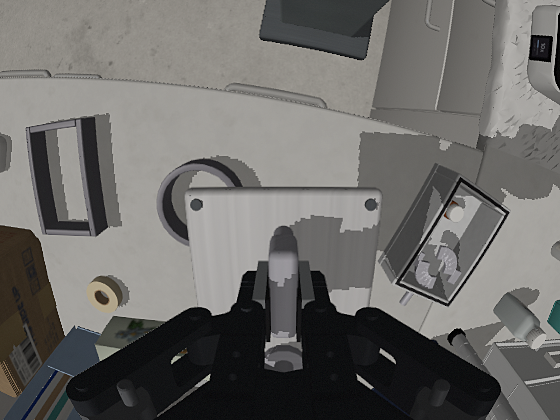

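The stand is at (65,180) in the wrist view; it measures (509, -323) mm at 10.4°, agreeing with the other cameras. I'll carry the lid over it and stop just above.

Request:
play_rows:
  xyz:
    - [2.5,-14.5,0]
    - [5,-34,0]
    - [5,-34,0]
    - [6,-40,0]
    - [6,-40,0]
    - [6,-40,0]
    - [6,-40,0]
    - [4,-26,0]
  rot:
    - [0,0,0]
    - [0,0,0]
    - [0,0,0]
    - [0,0,0]
    - [0,0,0]
    - [0,0,0]
    - [0,0,0]
    - [0,0,0]
  hand: [-1,-1,-1,-1,-1,-1,-1,-1]

```text
time: 14.28
ee_pos: [0.4793, -0.3169, 0.2448]
tcp_rot: [-0.001, -0.089, 0.996, -0.001]
force: [-0.0, 0.4, -3.4]
finger_gap: 0.011
grasp_force: 60.3
```

Request:
play_rows:
  xyz:
    - [2,-15.3,0]
    - [0,0,15]
    - [0,0,25]
    - [0,0,25]
    - [0,0,25]
    - [0,0,25]
    - [0,0,10]
    - [0,0,0]
  rot:
    - [0,0,0]
    - [0,0,0]
    - [0,0,0]
    - [0,0,0]
    - [0,0,0]
    - [0,0,0]
    - [0,0,0]
    - [0,0,0]
  hand: [-1,-1,-1,-1,-1,-1,-1,-1]

```text
time: 14.95
ee_pos: [0.4783, -0.3265, 0.1172]
tcp_rot: [-0.003, -0.091, 0.996, 0.003]
force: [-0.6, -0.4, -3.7]
finger_gap: 0.0111
grasp_force: 60.2
```

```bash
python3 - <<'E'
from h import *
s=ctrl.state();print(s["time"],s["ee_pos"],s["force"]);target(.478,-.3285,.071,190.4)
for n in "scene","side":
    p,d=ctrl.read_camera(n);X=cloud(d,n);z=X[...,2]
    m=(z>.085)&(z<.105)&(np.hypot(X[...,0]-.51,X[...,1]+.323)<.1)&(p.min(2)>90)
    q=X[m];print(n,m.sum(),np.median(q[:,2]) if m.any() else 0,cv2.minAreaRect(q[:,:2].astype(np.float32)*1000) if m.any() else 0)
E
```

```text
14.95 [ 0.4783 -0.3265  0.1172] [-0.5664 -0.4112 -3.6622]
shift mm [ 0.3927 -2.2098 46.1414] turn [ 0.0057 -0.005  -0.0001]
scene 623 0.09019112339686519 ((507.0842590332031, -321.51715087890625), (148.91127014160156, 105.24816131591797), 10.577573776245117)
side 1027 0.09366912525095272 ((512.1608276367188, -322.600830078125), (152.8067626953125, 100.69599151611328), 9.431333541870117)
```

Request:
play_rows:
  xyz:
    - [0,-1.3,10]
    - [0,0,10]
    - [0,0,8]
    - [0,0,6]
    - [0,0,5]
    - [0,0,4]
    - [0,0,2]
    - [0,0,0]
  rot:
    - [0,0,0]
    - [0,0,0]
    - [0,0,0]
    - [0,0,0]
    - [0,0,0]
    - [0,0,0]
    - [0,0,0]
    - [0,0,0]
  hand: [-1,-1,-1,-1,-1,-1,-1,-1]

```text
time: 15.72
ee_pos: [0.4806, -0.3295, 0.0753]
tcp_rot: [-0.0, -0.091, 0.996, 0.0]
force: [0.8, -0.9, -4.0]
finger_gap: 0.0109
grasp_force: 60.3
```

Request:
play_rows:
  xyz:
    - [0,0,0]
    - [0,0,0]
  rot:
    - [0,0,0]
    - [0,0,0]
  hand: [-1,-1]

```text
time: 15.88
ee_pos: [0.4812, -0.33, 0.0762]
tcp_rot: [0.0, -0.091, 0.996, -0.0]
force: [0.4, 0.1, -4.8]
finger_gap: 0.0111
grasp_force: 60.3
```

Request:
play_rows:
  xyz:
    - [2.5,0.8,0]
    - [0,0,0]
    - [0,0,2]
    - [0,0,2]
    - [0,0,1]
    - [0,0,0]
    - [0,0,0]
  rot:
    - [0,0,0]
    - [0,0,0]
    - [0,0,0]
    - [0,0,0]
    - [0,0,0]
    - [0,0,0]
    - [0,0,0]
  hand: [-1,-1,-1,-1,-1,-1,-1]

```text
time: 16.47
ee_pos: [0.4783, -0.3294, 0.0707]
tcp_rot: [-0.0, -0.091, 0.996, 0.0]
force: [-0.4, -0.0, -3.7]
finger_gap: 0.0109
grasp_force: 60.3
```

```bash
python3 - <<'E'
from h import *
s=ctrl.state();print(s["time"],s["ee_pos"],s["force"],s["moment"]);target(.478,-.3285,.071,190.4)
for n in "scene","side":
    p,d=ctrl.read_camera(n);X=cloud(d,n);z=X[...,2]
    m=(z>.035)&(z<.057)&(np.hypot(X[...,0]-.51,X[...,1]+.323)<.1)&(p.min(2)>90)
    q=X[m];print(n,m.sum(),np.median(q[:,2]),cv2.minAreaRect(q[:,:2].astype(np.float32)*1000))
E
```

```text
16.4667 [ 0.4783 -0.3294  0.0707] [-0.4281 -0.0036 -3.7265] [-0.0351  0.1489  0.0109]
shift mm [ 0.1078  0.9529 -0.2753] turn [ 0.     -0.0001  0.0017]
scene 627 0.043296614727847293 ((507.9630126953125, -324.5724792480469), (149.91661071777344, 106.14073181152344), 12.010764122009277)
side 979 0.045009156380892645 ((510.8250427246094, -323.3559875488281), (150.79273986816406, 100.80252075195312), 10.796937942504883)
```

Request:
play_rows:
  xyz:
    - [0,0.5,0.5]
    - [0,0,0.5]
    - [0,0,0.5]
    - [0,0,0]
    - [0,0,0]
  rot:
    - [0,0,0]
    - [0,0,0]
    - [0,0,0]
    - [0,0,0]
    - [0,0,0]
  hand: [-1,-1,-1,-1,-1]

```text
time: 16.98
ee_pos: [0.4783, -0.3294, 0.0706]
tcp_rot: [0.0, -0.091, 0.996, -0.001]
force: [-3.4, 0.5, 6.2]
finger_gap: 0.011
grasp_force: 61.8
```

Contact, with the lid seated. Releasing and rising.

Request:
play_rows:
  xyz:
    - [0,0,-1]
    - [0,0,0]
    - [0,0,0]
    - [0,0,0]
    - [0,0,0]
    - [0,0,-8]
    - [0,0,-20]
    - [0,0,-25]
  rot:
    - [0,0,0]
    - [0,0,0]
    - [0,0,0]
    - [0,0,0]
    - [0,0,0]
    - [0,0,0]
    - [0,0,0]
    - [0,0,0]
  hand: [-0.3,-0.3,-0.3,-0.3,-0.3,-0.3,-0.3,-0.3]

```text
time: 17.65
ee_pos: [0.4769, -0.3278, 0.1225]
tcp_rot: [-0.002, -0.091, 0.996, 0.002]
force: [0.7, -0.5, -0.8]
finger_gap: 0.0302
grasp_force: 0.0
```

Request:
play_rows:
  xyz:
    - [0,0,-25]
    - [0,0,-25]
    - [0,0,-25]
    - [0,0,-15]
    - [0,0,0]
    - [0,0,0]
    - [0,0,0]
  rot:
    - [0,0,0]
    - [0,0,0]
    - [0,0,0]
    - [0,0,0]
    - [0,0,0]
    - [0,0,0]
    - [0,0,0]
  hand: [-0.3,-0.3,-0.3,-0.3,-0.3,-0.3,-0.3]

```text
time: 18.23
ee_pos: [0.4778, -0.3286, 0.2124]
tcp_rot: [-0.0, -0.091, 0.996, 0.0]
force: [-0.2, 0.8, -1.0]
finger_gap: 0.0298
grasp_force: 0.0
```

```bash
python3 - <<'E'
from h import *
s=ctrl.state();print(s["time"],s["ee_pos"],s["force"],s["finger_gap"])
p,d,X=wcloud();cv2.imwrite("pics/w4.png",p);z=X[...,2]
m=(z>.036)&(z<.054)&(np.hypot(X[...,0]-.51,X[...,1]+.323)<.1)&(p.min(2)>90)
q=X[m];A=np.c_[q[:,:2],np.ones(len(q))];c=np.linalg.lstsq(A,q[:,2],rcond=None)[0]
print(m.sum(),np.median(q[:,2]),"slopes",c[:2],(q[:,2]-A@c).std(),cv2.minAreaRect(q[:,:2].astype(np.float32)*1000))
E
```

```text
18.2333 [ 0.4778 -0.3286  0.2124] [-0.1819  0.7745 -1.0344] 0.029808745554054276
11343 0.045578508653088406 slopes [0.0018 0.0007] 0.0008058221935457961 ((509.0652160644531, -324.17218017578125), (148.14205932617188, 100.01385498046875), 10.398837089538574)
```

View pics/w4.png

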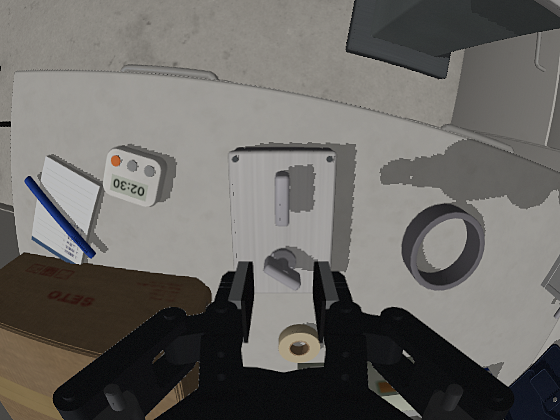

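The lid at (283,215) lies level on the oblong stand: about 1.6 mm off centre, aligned to within 0.01 rad, its top at 45.6 mm (about 44 after the camera's bias). The gripper is clear and the timer at (135,175) hasn't been touched.

```bash
python3 -c "
from cell import ctrl
print(ctrl.job_done())"
```

```text
the job is handed in; nothing more can be done
None
```

The job is handed in: the vent was found open at about 0.86 rad and the tap left at 0.95, and the lid now sits level in the oblong stand about 1.6 mm off centre, with the gripper clear and the bottles and timer not touched; the judge's result was not shown.

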